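Clamp the circuit board in the rework fixture

TASK

Clamp the small circuit board in the fixture: push the steel clamp strap round over the board until it stops against the upright pin, and only then push the cam lever on the strap all the way down so that the pad presses on the board. It is all done by pushing: lift nothing, and leave the board in its nest and the other things on the bench where they are.

Things in the scene. Friction and masses are not known exactly. Their poses are not given: they have to be found in the camera images.
- fixture: clamping fixture fixed to the bench: aluminium base plate 80 (x) x 130 (y) x 12 mm, origin at the centre of its underside, z up. On it, in its frame: black board nest 56 x 36 mm centred at x 0, y -5 mm, rim 20.5 mm above the bench; strap pivot post at x 0, y +50 mm; stop pin, 8 mm diameter, at x +14, y -42 mm, top 42 mm above the bench.
- strap (a joint): swing angle (rad) of the steel clamp strap, level, about the upright post. 0 = over the board against the stop pin; at angle t it points from the post along (-sin t, -cos t) in the fixture's x, y, so positive = swung out to the fixture's -x. Range 0 to 1.6. It stays where it is left; about 1 N at the free end moves it. Lever and pad ride on it.
- strap_pivot (a point): point on the post's vertical axis at the height of the strap's top, 44 mm above the bench
- strap_end (a point): middle of the end face of the strap, 104 mm from the pivot axis, 37 mm above the bench. The strap is a bar 20 mm wide, underside 30 mm and top 44 mm above the bench.
- lever (a joint): angle (rad) of the cam lever on the strap. 0 = fully raised, 55 degrees above level, rising from its hinge back towards the post; 0.96 = fully down, level, lying along the strap and overhanging the post. Friction holds it where it is left; about 4 N at the tip moves it, a little more in the last 0.2 rad when the pad meets the board.
- lever_hinge (a point): the lever's level hinge axis, in the strap's middle, 55 mm from the pivot axis, 53 mm above the bench
- lever_tip (a point): middle of the top face of the lever's black thumb grip (18 mm wide, 26 mm long), 64 mm from the hinge axis along the lever and 5 mm above its centre line: about 108 mm above the bench when raised, 58 mm when down. The lever's far end is 77 mm from the hinge.
- clamp_pad: round rubber pad, 14 mm diameter, under the strap below the lever hinge; the cam drives it 3.7 mm down onto the board; origin at the centre of its lower face. 3 mm above the board when the lever is raised and the strap is over it.
- board: small green circuit board 15 x 35 x 4 mm, loose in the nest, long side along the fixture's x; origin at the centre of its underside, 18 mm above the bench; its top stands 1.5 mm proud of the nest's rim
- loupe: black eye loupe, 33 mm wide, 30 mm high, beside the fixture; leave it; origin at its underside
- clip: yellow and grey test clip 11 x 75 x 12 mm, lying beside the fixture; leave it; origin at its underside
- screw_jar: jar with black cap, 43 mm wide, 46 mm high; leave it; origin at its underside
- solder_spool: spool 56 mm wide, 36 mm high; leave it; origin at its underside

How it is judged (in metres and radians):
On the way, in this order (a step that is already met when the one before it is completed fails the run):
1. the strap is over the board against the pin while the lever is still up (value of joint strap below 0.06 rad and value of joint lever below 0.6 rad), for 0.2 s.
2. the lever is pushed fully down (value of joint strap below 0.06 rad and value of joint lever above 0.88 rad), for 0.2 s.
At the end, for the whole second after the job is handed in: strap within 0.06 rad of the stop, lever within 0.08 rad of fully down, the pad pressing on the board with more than 1 N, the board at rest in its nest (all of step 2 and contact force between clamp_pad and board above 1 N and distance between board and fixture below 0.024 m and linear speed of board below 0.02 m/s); the robot touches nothing.
It fails at once if the board is lifted or knocked out of its nest (distance of board from where it was at the start of the episode above 0.006 m).
It fails at once if another thing on the bench is moved or lifted by more than 15 mm (distance of any of loupe, clip, screw_jar, solder_spool from where it was at the start of the episode above 0.015 m).
It also fails if it takes over 56 s, if anything falls off the work surface, if the arm or the gripper's body presses on something with over 40 N, if the wrist force passes 120 N, or if a joint passes its speed limit or range.

ROBOT

A 7-joint arm with a two-finger parallel gripper is mounted at the origin on the work surface; the furniture and walls round the work are solid. World frame = base frame: x ahead of the robot, y to its left, z up, the work surface at z = 0. Lengths are in mm, angles in rad, forces in N, time in s.
With the tool pointing down it reaches from about 400 to 875 mm from the base axis. Payload 4.4 kg.
Tool frame: the origin (TCP) lies midway between the tips of the shut fingers; the grasp point (between the pads) lies 19 mm behind it; x points along the fingers, y is the direction in which the jaws open and shut, and the axes are right-handed (so a half turn about x gives the same grasp; the last joint's range is limited). The gripper opens to 85 mm and grips with 20 to 120 N. Pads are 22 mm wide; open, the fingers measure 114 mm over their backs; the gripper's body (76 mm by 85 mm) begins 54 mm behind the grasp point. The pads swing forward as they close: fully open they stand 13 mm farther back than shut.
Start: joints at [1.277, 0.628, 0.038, 1.517, -0.027, 0.996, -0.02], TCP at [146.82, -633.215, 231.313] pointing down, gripper open.
Joint ranges: [-3.06, 3.06], [-0.37, 2.12], [-1.25, 1.32], [0.18, 2.47], [-1.1, 4.24], [0.23, 1.98], [-2.94, 2.94]. Speed limits (rad/s): [2.57, 2.57, 3.14, 3.14, 3.14, 3.14, 3.14].

INTERFACE

Orientations are given as [roll, pitch, yaw] about the fixed x, y, z axes, in that order (R = Rz(yaw) Ry(pitch) Rx(roll)).
In Python, from cell import ctrl gives the robot as it stands.
- The arm moves only by the tool arm_command, never from a script. Its argument "series" is a list of rows, each a list of 7 numbers: the opening, from 0 (shut) to 1 (fully open), then the shift along the world's x, y, z in cm, then the turn, a rotation vector about the world's x, y, z in degrees. In form: [[claw, x, y, z, rx, ry, rz], ...]. A call has 1 to 20 rows; each row shifts and turns the commanded pose from where the row before left it; what a row does not reach is not made up. A row lasts 1/12 s, in which the tool goes at most 41.7 mm and 7.16 degrees, less where a joint would pass 70% of its speed; a pose out of reach is approached as far as the arm can. A call with a gripper value outside its range is refused whole. The fingers move at their own pace and stop on an object; the grip force is fixed at half the most. Time passes only in rows, so rows that do not move let the fingers close. It gives the time, the measured TCP pose, the force and the opening at its end, in the units of the state.
- ctrl.read_state(): the state, without advancing time (a new reading comes with each control period).
- ctrl.get_image(name): name is "side" or "top"; returns the picture (420x560x3 uint8, blue, green, red); there is no depth.
- ctrl.calibration(name): a dict with "fovy" (degrees; the focal length in pixels is half the picture's height over the tangent of half this angle, whatever the lens; pixels are square), "cx", "cy" (the principal point, pixels), "k1" (the pictures are not rectified: a ray, as slopes to the right and down, at radius r is drawn at 1 + k1 r^2 times it, then the intrinsics apply), "cam_to_world" (4x4, takes a point from camera to world coordinates). Camera axes: x right, y up, looking along -z (the intrinsics and any distortion apply to the point x, -y, -z); pixel columns grow to the right and rows downward; lengths in mm; the calibration is good to about 2 mm. A picture is of the moment at which its call begins. calibration takes no time and is no camera call.
- ctrl.finish_job(): hands the job in, once; it reports no verdict.
Trained networks look in the newest picture that a camera, given by its name, has taken for a name from the list of things; names that differ only in an ending like _2 or _b are one class to them, and where a whole thing is asked for, a point or a joint stands for the part that bears it (a point fixed in the world has none). Each returns a list of dicts, best first, with "conf" (0 to 1); they miss things now and then, are a little off and sometimes report something else, mostly with a low value. They report only what shows in the picture. A call takes as long as a camera call.
- ctrl.spot_in(label, camera): "centre" ([x, y, z] in mm, in world coordinates, good to about 4 mm: the middle of the surface that is visible of it).
The state is a dict: "clock": time; "qpos": joint angles; "qd": joint speeds; "tau": joint torques, N m; "eef_pos": TCP position; "tool_rot": TCP orientation; "force": force on the tool from outside, world axes, zero at the start; "torque": the same for the moment, N m; "width": finger opening in mm.
Only numpy, scipy, OpenCV 4.12 (cv2) and the standard library are available. Lean on these libraries where they do the work, as an engineer would, in place of code of your own. Each camera call takes 0.05 s, during which the arm holds its last target.

## Working session

There is one attempt and no reset: what is moved stays moved. The work goes in short steps, Python scripts to look and compute and a tool call to move; the robot and the scene stay as the last step left them, time stands still between calls to the robot, and variables do not carry over. Pictures are saved under pics/ and viewed, and the job is handed in when it is done.

Besides the shell and the picture viewer there is one more tool, called after "Request:" as name([rows], argument=value, ...), one row to a line, values as JSON. arm_command: Moves the arm, as the interface text tells. Its arguments: {"type":"object","properties":{"series":{"type":"array"}},"required":["series"]}

```bash
ls; mkdir -p pics; cat > h.py <<'E'
from cell import ctrl
import numpy as np, cv2
def cal(n):
    c=ctrl.calibration(n); return c
def shot(n,f):
    im=np.ascontiguousarray(ctrl.get_image(n)); cv2.imwrite('pics/'+f,im); return im
def K(n):
    c=cal(n); f=210/np.tan(np.radians(c['fovy'])/2); return f,c
def proj(n,P):
    f,c=K(n); T=np.linalg.inv(np.array(c['cam_to_world'])); P=np.atleast_2d(P)
    q=(T[:3,:3]@P.T).T+T[:3,3]; s=np.c_[q[:,0]/-q[:,2],-q[:,1]/-q[:,2]]
    r2=(s**2).sum(1,keepdims=True); s=s*(1+c['k1']*r2)
    return s*f+[c['cx'],c['cy']]
def ray(n,uv):
    f,c=K(n); d=(np.array(uv,float)-[c['cx'],c['cy']])/f; s=d.copy()
    for _ in range(30): s=d/(1+c['k1']*(s**2).sum())
    T=np.array(c['cam_to_world']); v=T[:3,:3]@[s[0],-s[1],-1]; return T[:3,3],v/np.linalg.norm(v)
def atz(n,uv,z):
    o,v=ray(n,uv); return o+v*(z-o[2])/v[2]
E
python3 - <<'E'
from h import *
for n in('side','top'):
    shot(n,n+'0.png'); c=cal(n); print(n,{k:np.round(v,3).tolist() for k,v in c.items()})
    for l in('fixture','strap','lever','strap_end','lever_tip','lever_hinge','board','loupe','clip','screw_jar','solder_spool'):
        print(l,[(np.round(d['centre']).tolist(),round(d['conf'],2)) for d in ctrl.spot_in(l,n)[:2]])
print(ctrl.read_state())
E
```

```text
pics
side {'fovy': 54.289, 'cx': 283.475, 'cy': 208.157, 'k1': -0.067, 'cam_to_world': [[0.652, -0.439, 0.618, 1154.905], [0.758, 0.373, -0.535, -444.646], [0.005, 0.818, 0.576, 583.108], [0.0, 0.0, 0.0, 1.0]]}
fixture [([565.0, 129.0, 16.0], 0.76), ([563.0, 115.0, 16.0], 0.41)]
strap [([533.0, 152.0, 43.0], 0.62)]
lever [([550.0, 157.0, 90.0], 0.45)]
strap_end [([534.0, 151.0, 47.0], 0.58)]
lever_tip [([549.0, 151.0, 86.0], 0.39)]
lever_hinge [([532.0, 153.0, 43.0], 0.93)]
board [([560.0, 115.0, 16.0], 0.41)]
loupe [([637.0, 70.0, 18.0], 0.62)]
clip [([637.0, 160.0, 1.0], 0.4)]
screw_jar [([673.0, -161.0, 40.0], 0.77), ([684.0, -55.0, 32.0], 0.71)]
solder_spool [([684.0, -59.0, 34.0], 0.8)]
top {'fovy': 44.425, 'cx': 283.216, 'cy': 202.486, 'k1': -0.157, 'cam_to_world': [[-0.03, 0.986, -0.163, 492.93], [-0.999, -0.026, 0.024, 11.662], [0.02, 0.164, 0.986, 929.916], [0.0, 0.0, 0.0, 1.0]]}
fixture [([557.0, 132.0, 15.0], 0.84), ([666.0, -156.0, 50.0], 0.74)]
strap [([526.0, 150.0, 45.0], 0.86)]
lever [([542.0, 157.0, 92.0], 0.58), ([526.0, 148.0, 42.0], 0.18)]
strap_end [([533.0, 151.
[... 277 characters left out ...]
52.0, 36.0], 0.87)]
{'clock': 1.2, 'qpos': array([ 1.27719056,  0.62841968,  0.03850764,  1.51739776, -0.02701068,
        0.99626316, -0.0200059 ]), 'qd': array([-6.42619823e-04, -4.34913855e-04, -9.06643197e-05,  1.07035817e-03,
        5.72418749e-04, -4.04697661e-04, -2.26563812e-03]), 'tau': array([ 7.20708013e-04, -5.63282776e+01,  1.22571085e+00, -1.93782198e+01,
        1.09051319e-02,  1.55695750e-03,  2.94798349e-05]), 'eef_pos': array([ 146.82746412, -633.2260472 ,  231.30151234]), 'tool_rot': array([ 2.50860906,  1.57074605, -0.40522068]), 'force': array([-0.55288514,  0.03836501,  0.63653908]), 'torque': array([-0.05864529, -0.0560327 ,  0.01853983]), 'width': 85.56146429995044}
```

View pics/side0.png

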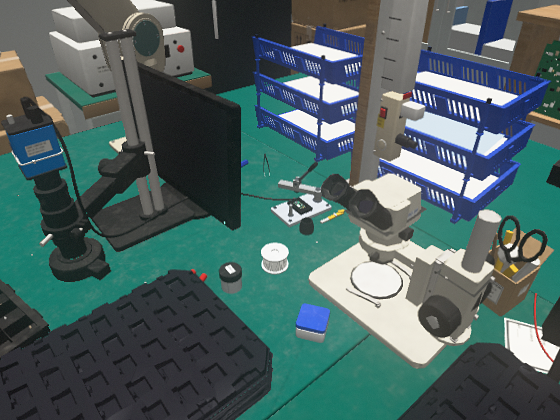

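View pics/top0.png

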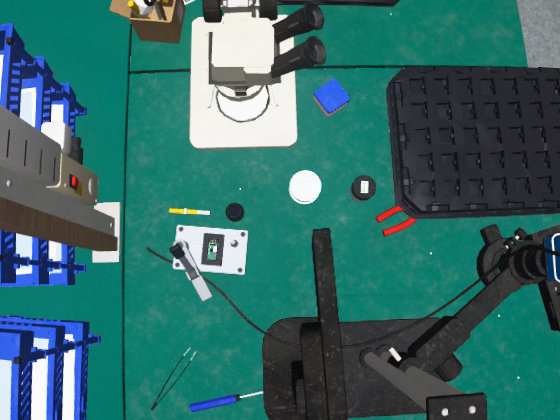

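```bash
python3 - <<'E'
import cv2
a=cv2.imread('pics/side0.png')[110:270,200:400] if 0 else cv2.imread('pics/side0.png')
b=cv2.imread('pics/top0.png')
cv2.imwrite('pics/top0c.png',cv2.resize(b[110:260,130:330],None,fx=4,fy=4,interpolation=2))
cv2.imwrite('pics/side0c.png',cv2.resize(a[60:210,60:260],None,fx=4,fy=4,interpolation=2))
E
python3 - <<'E'
import cv2
a=cv2.imread('pics/side0.png')
b=cv2.imread('pics/top0.png')
cv2.imwrite('pics/top0d.png',cv2.resize(b[195:310,150:270],None,fx=5,fy=5,interpolation=2))
cv2.imwrite('pics/side0d.png',cv2.resize(a[145:245,225:365],None,fx=5,fy=5,interpolation=2))
E
```

```text
(no output)
```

View pics/top0d.png

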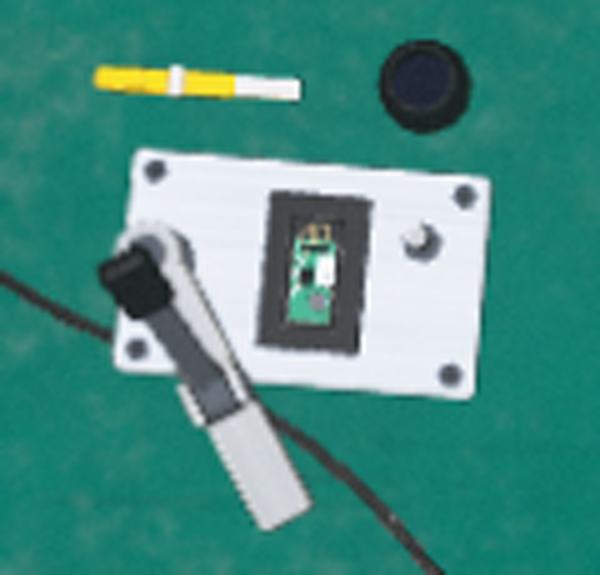

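View pics/side0d.png

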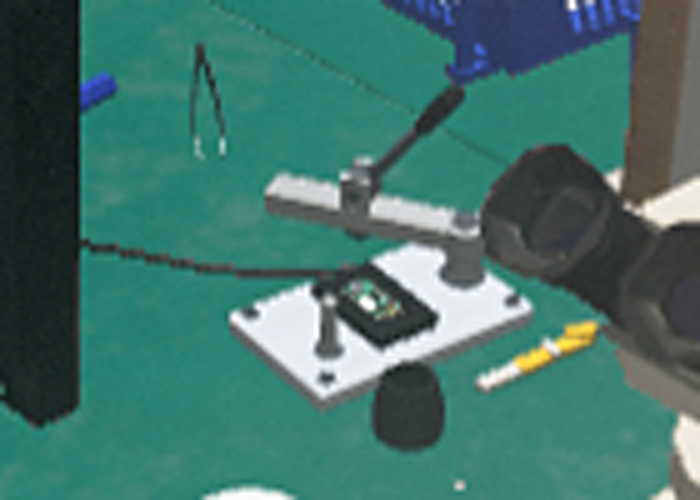

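```bash
cat > fit.py <<'E'
from h import *
from scipy.optimize import least_squares
# fixture-frame pts, (name, top px crop, side px crop)
T=lambda x,y:(150+x/5,195+y/5); S=lambda x,y:(225+x/5,145+y/5)
obs=[('top',(40,65,12),T(138,150)),('top',(40,-65,12),T(491,179)),('top',(-40,-65,12),T(472,399)),('top',(-40,65,12),T(114,369)),
('side',(-40,-65,12),S(231,317)),('side',(40,-65,12),S(322,400)),('side',(40,65,12),S(532,303)),('top',(14,-42,42),T(415,233)),('side',(14,-42,42),S(329,302))]
sobs=[('top',(-10,104,44),T(263,530)),('top',(10,104,44),T(312,505)),('side',(-10,104,44),S(285,175)),('side',(10,104,44),S(268,193)),('side',(10,104,30),S(270,210))]
def W(p,q):
    c,s=np.cos(p[2]),np.sin(p[2]); return np.array([p[0]+c*q[0]-s*q[1],p[1]+s*q[0]+c*q[1],q[2]])
def sp(p,a):
    def f(q): # lateral, along
        d=np.array([-np.sin(p[3]),-np.cos(p[3])]); l=np.array([np.cos(p[3]),-np.sin(p[3])])
        xy=np.array([0,50])+d*q[1]+l*q[0]; return W(p,(xy[0],xy[1],q[2]))
    return f(a)
def res(p):
    r=[]
    for n,q,px in obs: r+=list(proj(n,W(p,q)+off(p,n))[0]-px)
    for n,q,px in sobs: r+=list(proj(n,sp(p,q)+off(p,n))[0]-px)
    return np.array(r)
def off(p,n): return np.array([p[4],p[5],0])*(1 if n=='side' else -1)
if __name__=='__main__':
    o=least_squares(res,[558,132,0.07,1,0,0],loss='soft_l1'); p=o.x
    print(np.round(p,3)); print(np.round(res(p).reshape(-1,2),1).tolist())
    print('pivot',W(p,(0,50,44)),'end',sp(p,(0,104,37)),'end0',W(p,(0,-54,37)),'hinge0',W(p,(0,-5,53)))
    for n in ('top','side'): print(n, [np.round(atz(n,(T if n=='top' else S)(*px),z),1).tolist() for px,z in ([((138,150),12),((472,399),12)] if n=='top' else [((231,317),12),((532,303),12)])])
E
python3 fit.py
```

```text
[ 5.65955e+02  1.22246e+02 -1.11000e-01  9.88000e-01  2.37400e+00
  9.10000e-01]
[[-0.6, -0.9], [0.5, -0.6], [0.3, 0.1], [-0.6, -0.3], [-0.4, -0.4], [0.3, -0.4], [2.0, 0.9], [0.3, 0.5], [0.8, -0.1], [-0.3, 0.8], [0.3, 0.2], [-0.7, -0.5], [-0.4, -0.3], [-0.8, 1.0]]
pivot [571.50749828 171.93707743  44.        ] end [478.8670658  124.67451011  37.        ] end0 [559.95804328  68.58036459  37.        ] hinge0 [565.39961343 117.27727737  53.        ]
top [[608.9, 180.4, 12.0], [516.9, 61.7, 12.0]]
side [[523.4, 62.7, 12.0], [609.5, 182.5, 12.0]]
```

```bash
cat >> h.py <<'E'
def tri(us,ut):
    A=[];b=[]
    for n,u in(('side',us),('top',ut)):
        o,v=ray(n,u); M=np.eye(3)-np.outer(v,v); A.append(M); b.append(M@o)
    A=np.vstack(A); b=np.hstack(b); x=np.linalg.lstsq(A,b,rcond=None)[0]; return x,np.linalg.norm(A@x-b)
E
python3 - <<'E'
from h import *
print('mon near top',tri((240,107),(320,229)))
print('mon far top', tri((140,65),(312,400)))
print(tri((140,65),(330,420)))
print('near bottom side', [atz('side',(240,226),z) for z in(0,50,100)])
# top strip ray
for z in (250,300,350,400): print(z,atz('top',(321,229),z).round(),atz('side',(240,107),z).round(),atz('side',(140,65),z).round(),atz('side',(115,35),z).round())
import cv2
b=cv2.imread('pics/top0.png'); cv2.imwrite('pics/t2.png',cv2.resize(b[200:420,220:560],None,fx=2.3,fy=2.3))
a=cv2.imread('pics/side0.png'); cv2.imwrite('pics/s2.png',cv2.resize(a[0:290,0:270],None,fx=2,fy=2))
E
```

```text
mon near top (array([564.30425417, -44.32164483, 307.38043465]), np.float64(5.700930640941005))
mon far top (array([344.3400543 , -73.00295388, 339.35008768]), np.float64(68.83090809029927))
(array([324.97282864, -80.25325279, 335.70401178]), np.float64(49.438738751714276))
near bottom side [array([518.1962432, -27.1083225,   0.       ]), array([572.79232162, -62.91112612,  50.        ]), array([627.38840004, -98.71392975, 100.        ])]
250 [568. -54. 250.] [444.  43. 250.] [-14.  17. 250.] [-459.  117.  250.]
300 [563. -50. 300.] [551. -30. 300.] [162. -53. 300.] [-217.   32.  300.]
350 [557. -45. 350.] [ 658. -103.  350.] [ 337. -122.  350.] [ 26. -52. 350.]
400 [552. -40. 400.] [ 764. -177.  400.] [ 512. -191.  400.] [ 268. -136.  400.]
```

View pics/t2.png

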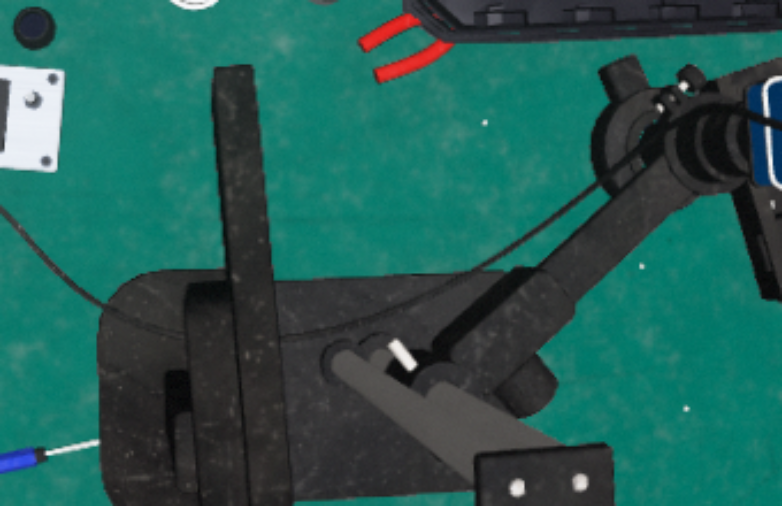

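View pics/s2.png

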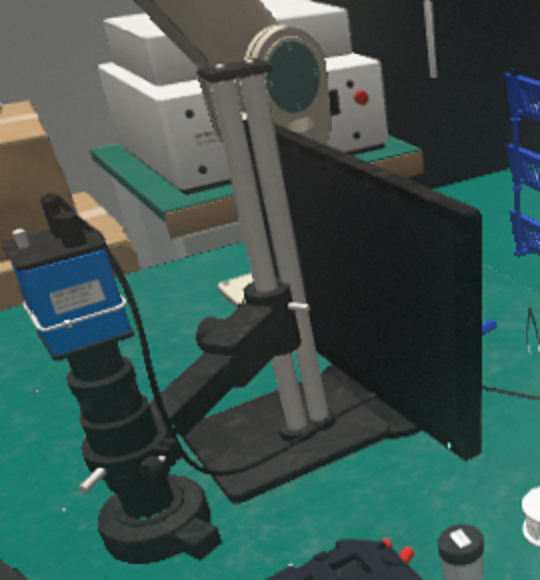

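```bash
python3 - <<'E'
from h import *
print('pole top plate',tri((118,35),(453,411)))
print('bluecam top',tri((30,128),(556,235)))
print('bluecam base side',atz('side',(78,262),0).round())
print('pole base L',atz('top',(362,355),20).round(),atz('side',(148,212),20).round())
print('column base',atz('top',(105,230),0).round(),atz('top',(118,245),0).round(),atz('side',(360,190),0).round())
print('scope eyepiece',tri((335,190),(322,50)))
print('panel bottom corner', [atz('top',(321,229),z).round() for z in(0,30,300)])
print('stand base near', atz('top',(265,320),10).round(), atz('top',(265,419),10).round())
print(ctrl.read_state()['clock'])
E
```

```text
pole top plate (array([ 362.90343802, -163.5507748 ,  418.72251993]), np.float64(0.1477644299053894))
bluecam top (array([ 536.27763729, -356.86129348,  343.12793864]), np.float64(29.38516732699716))
bluecam base side [ 398. -362.    0.]
pole base L [ 370. -140.   20.] [ 355. -176.   20.]
column base [604. 318.   0.] [576. 293.   0.] [597. 306.   0.]
scope eyepiece (array([822.62769836, -63.34056651, 262.24361058]), np.float64(5.462677448917852))
panel bottom corner [array([596., -79.,   0.]), array([593., -76.,  30.]), array([563., -50., 300.])]
stand base near [436.  27.  10.] [264.  32.  10.]
1.2
```

Request:
arm_command([
  [0,0,0,3.5,0,0,0],
  [0,0,0,3.5,0,0,0],
  [0,0,0,3.5,0,0,0],
  [0,0,0,3.5,0,0,0],
  [0,0,0,3.5,0,0,0],
  [0,0,0,3.5,0,0,0],
])

```text
clock: 1.7
eef_pos: [146.7, -632.9, 443.4]
tool_rot: [1.716, 1.57, -1.198]
force: [-0.5, -1.3, -0.4]
width: 12.6
```

```bash
python3 - <<'E'
from h import *
from scipy.spatial.transform import Rotation as R
s=ctrl.read_state(); print(s['clock'],s['qpos'].round(3),s['eef_pos'].round(1),s['width'],s['force'].round(1)); print(R.from_euler('xyz',s['tool_rot']).as_matrix().round(3))
shot('side','side1.png'); shot('top','top1.png')
# arc plan
r=np.hypot(*s['eef_pos'][:2]); a0=np.degrees(np.arctan2(s['eef_pos'][1],s['eef_pos'][0])); print(r,a0)
E
```

```text
1.7 [ 1.271  0.501  0.053  1.159 -0.025  1.482 -0.023] [ 146.7 -632.9  443.4] 12.55799597074631 [-0.5 -1.3 -0.4]
[[ 0.     0.226 -0.974]
 [-0.    -0.974 -0.226]
 [-1.     0.    -0.   ]]
649.6439886043871 -76.94648826668016
```

View pics/side1.png

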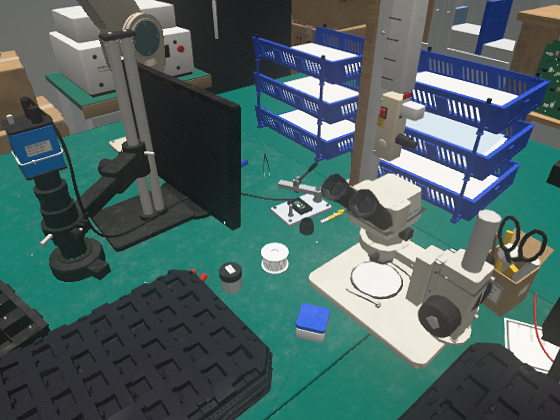

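View pics/top1.png

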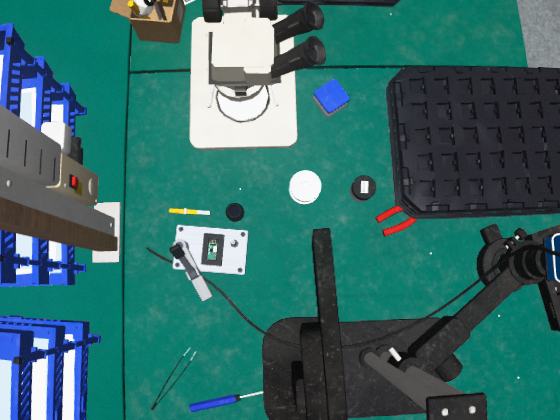

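```bash
python3 - <<'E'
from h import *
for n in('side','top'):
    a=cv2.imread(f'pics/{n}0.png');b=cv2.imread(f'pics/{n}1.png')
    d=cv2.absdiff(a,b).max(2)>25; ys,xs=np.where(d); print(n,d.sum(), (xs.min(),xs.max(),ys.min(),ys.max()) if d.any() else '')
    print('base',proj(n,[[0,0,0],[0,0,300],[0,0,450],[146,-633,443]]).round().tolist())
a=cv2.imread('pics/side1.png'); cv2.imwrite('pics/s3.png',cv2.resize(a[0:120,20:260],None,fx=3,fy=3))
E
```

```text
side 314 (np.int64(67), np.int64(152), np.int64(0), np.int64(56))
base [[151.0, 146.0], [133.0, 49.0], [123.0, -10.0], [-190.0, 56.0]]
top 0 
base [[288.0, 559.0], [294.0, 658.0], [298.0, 702.0], [683.0, 453.0]]
```

View pics/s3.png

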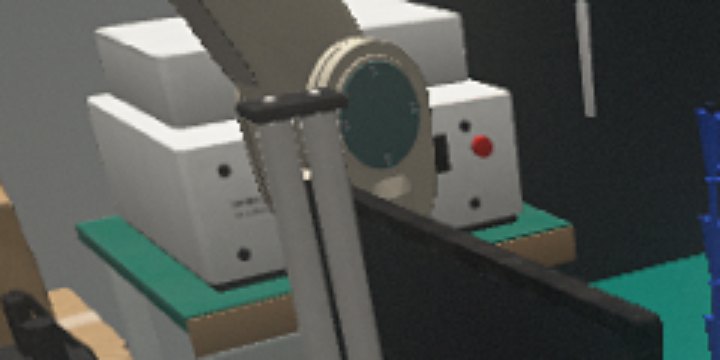

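```bash
python3 - <<'E'
import numpy as np
A=np.radians(np.linspace(-76.95,19,29)); r=np.interp(np.arange(29),[0,6,20,28],[650,650,620,505])
P=np.c_[r*np.cos(A),r*np.sin(A)]; d=np.diff(P,axis=0)/10; print(np.hypot(*d.T).max())
e=0
for x in np.round(d,1): print(x.tolist(),end=' ')
print(P[0]+10*np.round(d,1).sum(0))
E
```

```text
3.9362279540579745
[3.8, 1.0] [3.7, 1.2] [3.6, 1.4] [3.5, 1.6] [3.4, 1.9] [3.3, 2.1] [3.0, 2.4] [2.9, 2.6] [2.7, 2.7] [2.5, 2.9] [2.3, 3.0] [2.2, 3.2] [2.0, 3.3] [1.8, 3.4] [1.5, 3.5] [1.3, 3.5] [1.1, 3.6] [0.9, 3.6] [0.7, 3.7] [0.4, 3.7] [-1.0, 3.8] [-1.2, 3.7] [-1.4, 3.5] [-1.6, 3.3] [-1.8, 3.1] [-2.0, 2.9] [-2.1, 2.7] [-2.3, 2.5] [478.77082346 164.78729847]
```

Request:
arm_command([
  [0,3.8,1.0,0,0,0,3.4],
  [0,3.7,1.2,0,0,0,3.4],
  [0,3.6,1.4,0,0,0,3.4],
  [0,3.5,1.6,0,0,0,3.4],
  [0,3.4,1.9,0,0,0,3.4],
  [0,3.3,2.1,0,0,0,3.4],
  [0,3.0,2.4,0,0,0,3.4],
  [0,2.9,2.6,0,0,0,3.4],
  [0,2.7,2.7,0,0,0,3.4],
  [0,2.5,2.9,0,0,0,3.4],
])

```text
clock: 2.63
eef_pos: [472.1, -433.8, 440.3]
tool_rot: [-1.601, 1.57, 2.365]
force: [0.9, -0.6, -0.5]
width: 0.3
```

```bash
python3 - <<'E'
from h import *
s=ctrl.read_state(); print(s['clock'],s['qpos'].round(3),s['eef_pos'].round(1),s['width'],s['force'].round(1))
shot('side','side2.png')
E
```

```text
2.6333 [ 0.778  0.488 -0.142  1.189  0.067  1.47  -0.101] [ 472.1 -433.8  440.3] 0.3201470004619819 [ 0.9 -0.6 -0.5]
```

View pics/side2.png

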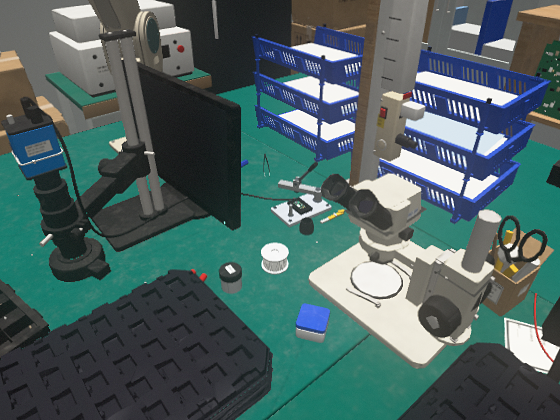

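```bash
python3 - <<'E'
from h import *
print(atz('top',(500,255),30).round(),atz('side',(78,250),30).round())
x,y=atz('top',(500,255),30)[:2]
for z in(30,200,300,350,400): print(z,proj('side',[x,y,z]).round(),proj('top',[x,y,z]).round())
print(tri((78,250),(500,255)))
print(tri((40,120),(545,255)))
print(proj('side',ctrl.read_state()['eef_pos']),proj('top',ctrl.read_state()['eef_pos']))
E
```

```text
[ 535. -401.   30.] [ 400. -354.   30.]
30 [[ 77. 299.]] [[500. 255.]]
200 [[ 46. 224.]] [[547. 247.]]
300 [[ 23. 168.]] [[585. 241.]]
350 [[ 11. 136.]] [[607. 237.]]
400 [[ -2. 102.]] [[632. 233.]]
(array([ 528.65632283, -364.75102265,  121.04382207]), np.float64(7.2885351007271755))
(array([ 512.32783091, -338.42913948,  342.62277971]), np.float64(28.17716524103428))
[[-39.15233175  65.93540789]] [[675.14546501 277.70809576]]
```

Request:
arm_command([
  [0,0,0,3.5,0,0,0],
  [0,0,0,2.5,0,0,0],
  [0,2.3,3.0,0,0,0,3.4],
  [0,2.2,3.2,0,0,0,3.4],
  [0,2.0,3.3,0,0,0,3.4],
  [0,1.8,3.4,0,0,0,3.4],
  [0,1.5,3.5,0,0,0,3.4],
  [0,1.3,3.5,0,0,0,3.4],
  [0,1.1,3.6,0,0,0,3.4],
  [0,0.9,3.6,0,0,0,3.4],
  [0,0.7,3.7,0,0,0,3.4],
  [0,0.4,3.7,0,0,0,3.4],
])

```text
clock: 3.68
eef_pos: [613.1, -88.6, 500.4]
tool_rot: [-1.668, 1.57, 2.891]
force: [0.4, -0.0, 0.1]
width: -0.1
```

```bash
python3 - <<'E'
from h import *
s=ctrl.read_state(); print(s['clock'],s['qpos'].round(3),s['eef_pos'].round(1),s['width'],s['force'].round(1))
shot('side','side3.png')
E
```

```text
3.6833 [ 0.282  0.452 -0.336  1.106  0.144  1.607 -0.171] [613.1 -88.6 500.4] -0.056209053322972845 [ 0.4 -0.   0.1]
```

View pics/side3.png

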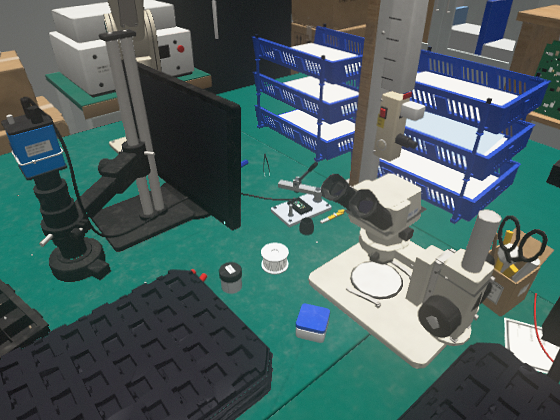

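```bash
python3 - <<'E'
from h import *
for q in ((576,293),(604,318)):
  print(proj('top',[[*q,z] for z in(0,200,400,500)]).round().tolist(),proj('side',[[*q,z] for z in(0,200,400,500)]).round().tolist())
print('switchbox red',tri((407,97),(73,182)))
print('plate corners',atz('top',(118,203),0).round(),atz('top',(118,262),0).round())
E
```

```text
[[118.0, 245.0], [78.0, 234.0], [11.0, 214.0], [-40.0, 198.0]] [[351.0, 189.0], [359.0, 118.0], [369.0, 30.0], [374.0, -22.0]]
[[105.0, 230.0], [62.0, 215.0], [-8.0, 189.0], [-61.0, 169.0]] [[365.0, 190.0], [375.0, 119.0], [386.0, 31.0], [393.0, -21.0]]
switchbox red (array([661.45802274, 299.15689863, 265.00570699]), np.float64(41.071642648063566))
plate corners [654. 295.   0.] [545. 293.   0.]
```

Request:
arm_command([
  [0,-1.0,3.8,0,0,0,3.4],
  [0,-1.2,3.7,0,0,0,3.4],
  [0,-1.4,3.5,0,0,0,3.4],
  [0,-1.6,3.3,0,0,0,3.4],
  [0,-2.0,3.1,0,0,0,3.4],
  [0,-2.0,2.9,0,0,0,3.4],
  [0,-2.3,2.7,0,0,0,3.4],
  [0,-2.4,2.5,0,0,0,3.4],
  [0,0,0,-3.5,0,0,0],
  [0,0,0,-3.5,0,0,0],
  [0,0,0,-3.5,0,0,0],
  [0,0,0,-3.5,0,0,0],
  [0,0,0,-3.5,0,0,0],
  [0,0,0,-3.5,0,0,0],
  [0,0,0,-3.5,0,0,0],
  [0,0,0,-3.5,0,0,0],
])

```text
clock: 5.07
eef_pos: [473.5, 164.1, 219.6]
tool_rot: [2.109, 1.571, 0.856]
force: [0.7, -0.2, -0.4]
width: 0.1
```

```bash
python3 - <<'E'
from h import *
s=ctrl.read_state(); print(s['clock'],s['qpos'].round(3),s['eef_pos'].round(1),s['width'],s['force'].round(1))
shot('side','side4.png');b=shot('top','top4.png')
print(proj('top',s['eef_pos']),proj('side',s['eef_pos']))
E
```

```text
5.0667 [-0.057  0.465 -0.473  1.93   0.285  0.812 -0.368] [473.5 164.1 219.6] 0.0861665569501058 [ 0.7 -0.2 -0.4]
[[162.16443727 304.43101913]] [[290.16077932 110.49022421]]
```

View pics/side4.png

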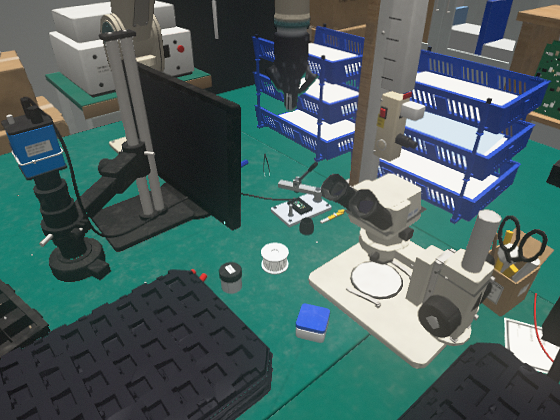

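View pics/top4.png

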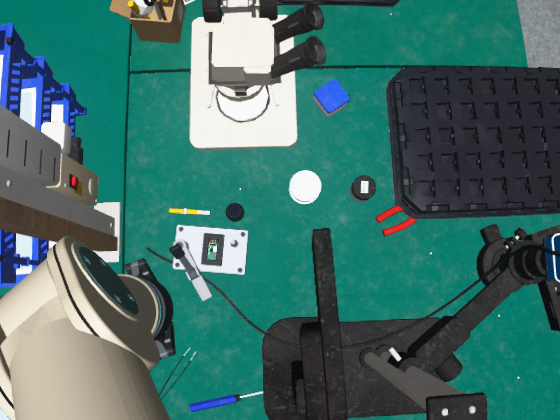

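```bash
python3 - <<'E'
from h import *
for z in(350,450,550,650): print(z,atz('top',(75,240),z).round(),atz('top',(100,280),z).round(),atz('top',(15,320),z).round())
E
```

```text
350 [552. 239. 350.] [505. 208. 350.] [460. 311. 350.]
450 [541. 199. 450.] [503. 174. 450.] [466. 259. 450.]
550 [531. 160. 550.] [501. 140. 550.] [471. 208. 550.]
650 [521. 121. 650.] [499. 106. 650.] [477. 156. 650.]
```

Request:
arm_command([
  [0,-0.5,0.9,-2.0,0,0,0],
  [0,0,0,-3.5,0,0,0],
  [0,0,0,-3.5,0,0,0],
  [0,0,0,-3.5,0,0,0],
  [0,0,0,-3.0,0,0,0],
  [0,0,0,-2.0,0,0,0],
  [0,0,0,-1.0,0,0,0],
  [0,0,0,0,0,0,0],
])

```text
clock: 5.83
eef_pos: [469.1, 173.7, 35.8]
tool_rot: [-1.035, 1.57, -2.287]
force: [0.8, 1.1, 0.1]
width: 0.0
```

```bash
cat > look.py <<'E'
from h import *
import sys
k=sys.argv[1]
s=ctrl.read_state(); print(s['clock'],s['qpos'].round(3),s['eef_pos'].round(1),s['force'].round(1))
a=shot('side',f'side{k}.png');b=shot('top',f'top{k}.png')
c=np.hstack([cv2.resize(a[125:235,240:370],(400,338)),cv2.resize(b[180:320,100:265],(398,338))])
cv2.imwrite(f'pics/c{k}.png',c)
E
python3 look.py 5
```

```text
5.8333 [-0.235  0.754 -0.263  2.07   0.503  0.379 -0.583] [469.1 173.7  35.8] [0.8 1.1 0.1]
```

View pics/c5.png

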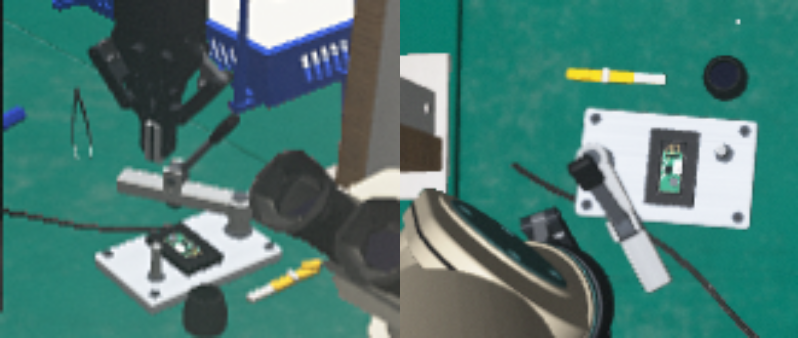

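```bash
python3 - <<'E'
from h import *
from scipy.spatial.transform import Rotation as R
s=ctrl.read_state();print(R.from_euler('xyz',s['tool_rot']).as_matrix().round(3))
c=np.array([571.5,172]); a0=.988+.111  # strap dir angle world: (-sin(t-yaw),...) 
yaw=-.111
def pos(t,al,out):
    d=np.array([-np.sin(t),-np.cos(t)]); n=np.array([-np.cos(t),np.sin(t)])
    M=np.array([[np.cos(yaw),-np.sin(yaw)],[np.sin(yaw),np.cos(yaw)]])
    return c+M@(d*al+n*out)
for t,o in [(.988,48),(.988,30),(.988,24),(.8,24),(.6,24),(.4,24),(.2,24),(0,24),(-.05,24)]: print(t,o,pos(t,90,o).round(1))
E
```

```text
[[ 0.002  0.95   0.313]
 [ 0.001  0.313 -0.95 ]
 [-1.     0.002 -0.   ]]
0.988 48 [469.5 173.9]
0.988 30 [477.7 157.8]
0.988 24 [480.4 152.5]
0.8 24 [485.7 135.8]
0.6 24 [494.6 119.5]
0.4 24 [506.6 105.2]
0.2 24 [521.1  93.7]
0 24 [537.7  85.2]
-0.05 24 [542.1  83.6]
```

Request:
arm_command([
  [0,0,0,0,0,0,-6],
  [0,0,0,0,0,0,-6],
  [0,0,0,0,0,0,-6],
  [0,0,0,0,0,0,-6],
  [0,0,0,0,0,0,-6],
  [0,0,0,0,0,0,-6],
  [0,0,0,0,0,0,-6],
  [0,0,0,0,0,0,-6],
  [0,0,0,0,0,0,-6],
  [0,0,0,0,0,0,-6],
  [0,0,0,0,0,0,0],
])

```text
clock: 6.85
eef_pos: [470.3, 174.8, 38.4]
tool_rot: [2.897, 1.567, 0.595]
force: [0.2, 0.5, 0.6]
width: 0.0
```

```bash
python3 look.py 6
```

```text
6.85 [-0.386  0.737 -0.037  2.074  0.076  0.327 -1.217] [470.3 174.8  38.4] [0.2 0.5 0.6]
```

View pics/c6.png

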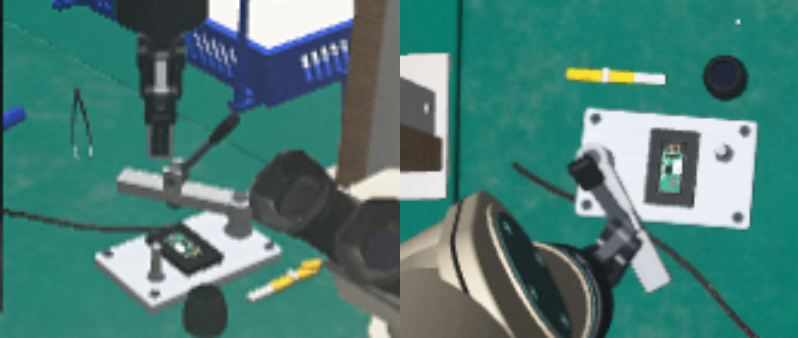

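Request:
arm_command([
  [0,0.3,-0.7,-0.3,0,0,0],
  [0,0.4,-0.8,0,0,0,0],
  [0,0.3,-0.7,0,0,0,0],
  [0,0.2,-0.6,0,0,0,0],
  [0,0.2,-0.5,0,0,0,0],
  [0,0.2,-0.5,0,0,0,0],
  [0,0.3,-0.5,0,0,0,0],
  [0,0.3,-0.6,0,0,0,0],
  [0,0.3,-0.5,0,0,0,0],
])

```text
clock: 7.7
eef_pos: [494.0, 119.3, 33.3]
tool_rot: [-0.943, 1.571, 3.04]
force: [-1.5, 1.9, 1.0]
width: 0.1
```

```bash
python3 look.py 7
```

```text
7.7 [-0.256  0.753 -0.054  2.054  0.112  0.338 -1.13 ] [494.  119.3  33.3] [-1.5  1.9  1. ]
```

View pics/c7.png

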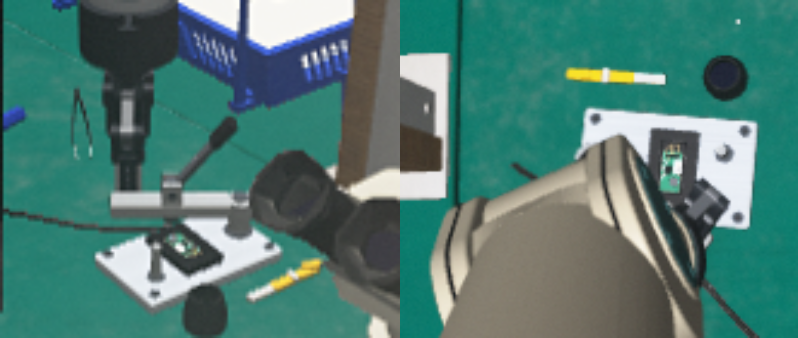

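Request:
arm_command([
  [0,0.4,-0.4,0.1,0,0,0],
  [0,0.4,-0.4,0,0,0,0],
  [0,0.4,-0.4,0,0,0,0],
  [0,0.5,-0.4,0,0,0,0],
  [0,0.5,-0.3,0,0,0,0],
  [0,0.5,-0.3,0,0,0,0],
  [0,0.5,-0.3,0,0,0,0],
  [0,0.5,-0.3,0,0,0,0],
])

```text
clock: 8.47
eef_pos: [531.3, 91.5, 34.3]
tool_rot: [-0.843, 1.571, 3.14]
force: [-1.5, 1.2, 0.7]
width: 0.1
```

```bash
python3 look.py 8
```

```text
8.4667 [-0.176  0.773 -0.071  1.97   0.127  0.403 -1.072] [531.3  91.5  34.3] [-1.5  1.2  0.7]
```

View pics/c8.png

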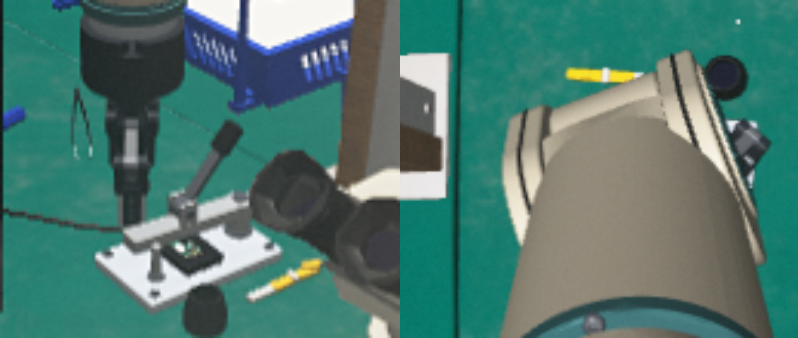

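Request:
arm_command([
  [0,0.3,-0.1,0,0,0,0],
  [0,0.3,0,0,0,0,0],
  [0,0.3,-0.1,0,0,0,0],
  [0,0.3,0,0,0,0,0],
  [0,0,0,0,0,0,0],
])

```text
clock: 8.98
eef_pos: [537.4, 89.8, 33.6]
tool_rot: [-0.705, 1.56, -3.003]
force: [-10.5, 0.7, 6.9]
width: -0.2
```

```bash
python3 look.py 9
```

```text
8.9833 [-0.167  0.782 -0.076  1.943  0.126  0.432 -1.064] [537.4  89.8  33.6] [-10.5   0.7   6.9]
```

View pics/c9.png

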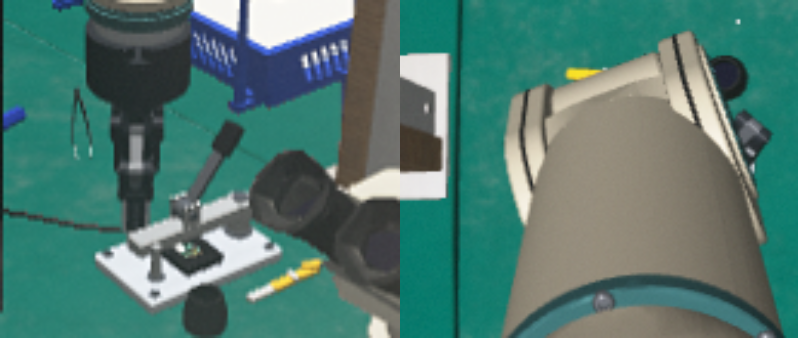

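Request:
arm_command([
  [0,0,0,0,0,0,0],
  [0,0,0,0,0,0,0],
  [0,-1,0,0,0,0,0],
  [0,-2,0.2,0,0,0,0],
  [0,-2,0.2,0,0,0,0],
  [0,-2,0.2,1,0,0,0],
  [0,0,0,3,0,0,0],
  [0,0,0,3.5,0,0,0],
  [0,0,0,3.5,0,0,0],
  [0,0,0,3.5,0,0,0],
  [0,0,0,2,0,0,0],
  [0,0,0,0,0,0,0],
])

```text
clock: 10.08
eef_pos: [476.3, 96.6, 203.9]
tool_rot: [2.522, 1.56, 0.223]
force: [0.8, -0.4, -0.0]
width: 0.1
```

```bash
python3 look.py 10; python3 - <<'E'
import cv2
a=cv2.imread('pics/side10.png'); cv2.imwrite('pics/s10.png',cv2.resize(a[145:245,225:365],None,fx=5,fy=5,interpolation=2))
E
```

```text
10.0833 [-0.176  0.432 -0.114  2.002  0.075  0.701 -1.065] [476.3  96.6 203.9] [ 0.8 -0.4 -0. ]
```

View pics/s10.png

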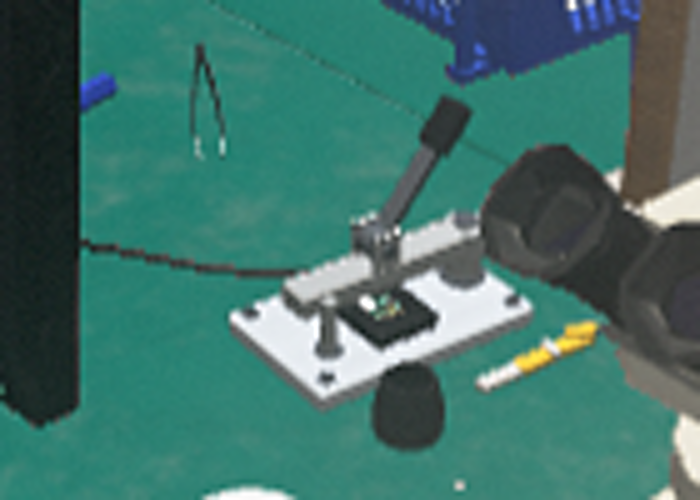

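View pics/top10.png

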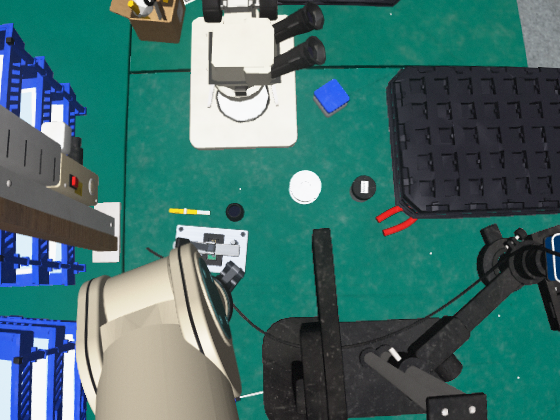

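```bash
python3 - <<'E'
from fit import *
p=np.array([565.955,122.246,-.111,0,2.374,.91])
for t in (0,.05,.1):
    p[3]=t
    o=off(p,'side')
    pr=lambda q:((proj('side',sp(p,q)+o)[0]-[225,145])*5).round()
    print(t,'endL',pr((-10,104,44)),'endR',pr((10,104,44)),'tip',pr((0,22.4,108)),'hinge',pr((0,55,53)))
    print('  top end', proj('top',sp(p,(-10,104,44))-o)[0].round(1),proj('top',sp(p,(10,104,44))-o)[0].round(1))
p[3]=0
for a in np.radians([55,45,35,25,15,5,0]):
    r=55-64*np.cos(a)+5*np.sin(a); z=53+64*np.sin(a)+5*np.cos(a); print(np.degrees(a).round(),sp(p,(0,r,z)).round(1))
b=cv2.imread('pics/top10.png'); cv2.imwrite('pics/t10.png',cv2.resize(b[195:310,150:270],None,fx=5,fy=5,interpolation=2))
E
```

```text
0 endL [282. 282.] endR [307. 302.] tip [440. 123.] hinge [380. 244.]
  top end [238.9 256.5] [239.9 244.9]
0.05 endL [277. 276.] endR [300. 297.] tip [438. 122.] hinge [377. 241.]
  top end [238.2 259.4] [239.9 247.9]
0.1 endL [273. 271.] endR [293. 292.] tip [437. 121.] hinge [374. 238.]
  top end [237.4 262.4] [239.7 250.9]
55.0 [569.  149.7 108.3]
45.0 [570.  158.7 101.8]
35.0 [570.9 166.5  93.8]
25.0 [571.6 172.8  84.6]
15.0 [572.1 177.4  74.4]
5.0 [572.4 180.2  63.6]
0.0 [572.5 180.9  58. ]
```

View pics/t10.png

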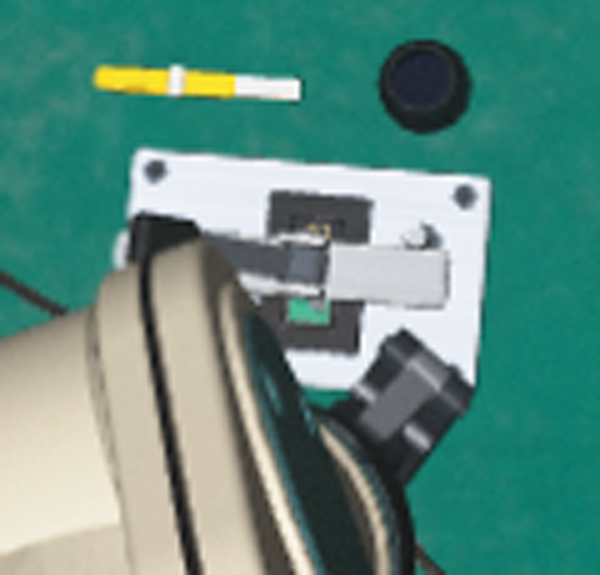

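```bash
python3 - <<'E'
from h import *
for z in(400,450,500,550): print(z,'L',atz('top',(78,300),z).round(),'Llow',atz('top',(85,360),z).round(),'R',atz('top',(205,270),z).round(),'front',atz('top',(190,245),z).round())
a=cv2.imread('pics/side10.png'); cv2.imwrite('pics/s10b.png',cv2.resize(a[0:230,150:430],None,fx=2.5,fy=2.5,interpolation=2))
E
```

```text
400 L [484. 215. 400.] Llow [422. 207. 400.] R [513.  81. 400.] front [539.  96. 400.]
450 L [485. 195. 450.] Llow [429. 189. 450.] R [511.  74. 450.] front [534.  88. 450.]
500 L [486. 176. 500.] Llow [436. 170. 500.] R [509.  68. 500.] front [530.  80. 500.]
550 L [486. 157. 550.] Llow [442. 152. 550.] R [507.  61. 550.] front [526.  72. 550.]
```

View pics/s10b.png

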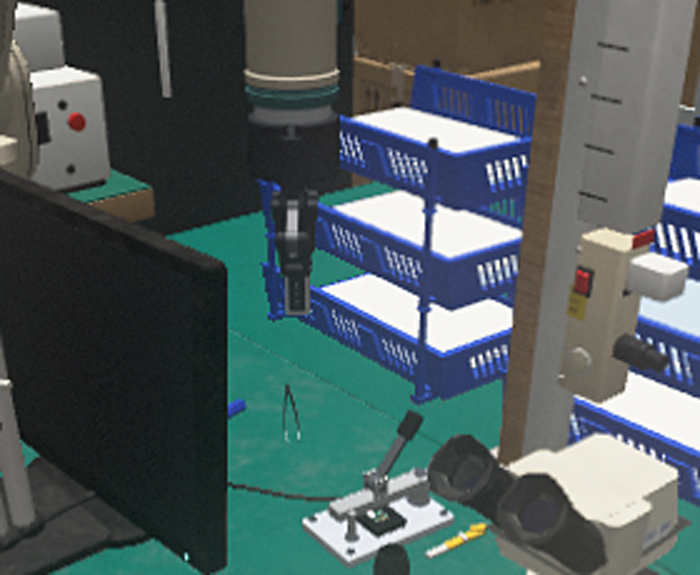

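Request:
arm_command([
  [0,3.0,1.3,0,5,0,0],
  [0,3.0,1.3,0,5,0,0],
  [0,3.2,1.4,0,5,0,0],
  [0,0,0,-2,0,0,0],
  [0,0,0,-2,0,0,0],
  [0,0,0,-2,0,0,0],
  [0,0,0,-1,0,0,0],
  [0,0,0,0,0,0,0],
])

```text
clock: 10.85
eef_pos: [562.3, 135.3, 125.6]
tool_rot: [-2.385, 1.31, 1.597]
force: [0.4, -0.1, -0.1]
width: -0.0
```

```bash
python3 look.py 11; python3 - <<'E'
import cv2
a=cv2.imread('pics/side11.png'); cv2.imwrite('pics/s11.png',cv2.resize(a[95:235,235:375],None,fx=4.2,fy=4.2,interpolation=2))
E
```

```text
10.85 [ 0.055  0.679 -0.286  1.855 -0.144  0.595 -0.778] [562.3 135.3 125.6] [ 0.4 -0.1 -0.1]
```

View pics/s11.png

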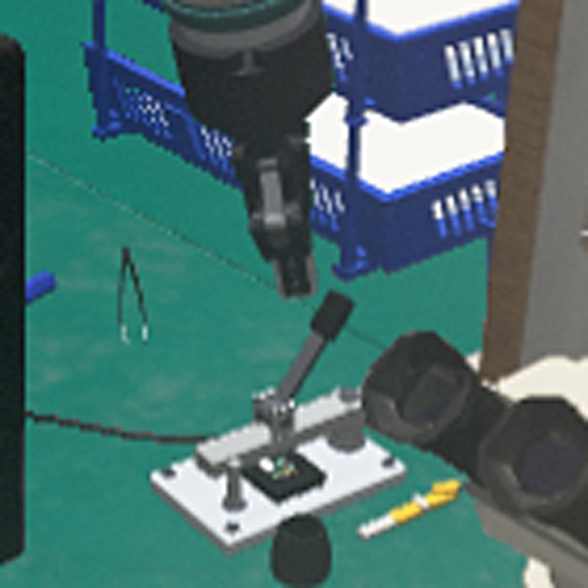

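View pics/top11.png

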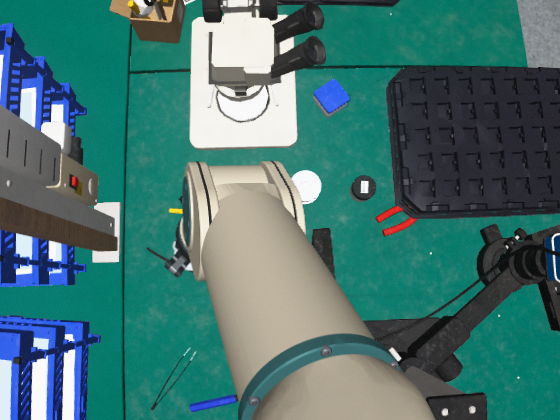

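Request:
arm_command([
  [0,0.6,0.3,-1.0,0,0,0],
  [0,0,0,-0.7,0,0,0],
  [0,0,0.5,-0.4,0,0,0],
  [0,0.1,0.5,-0.4,0,0,0],
  [0,0,0.4,-0.4,0,0,0],
  [0,0,0,0,0,0,0],
])

```text
clock: 11.45
eef_pos: [571.8, 153.8, 99.9]
tool_rot: [-2.414, 1.309, 1.571]
force: [0.5, -1.7, 0.3]
width: 0.2
```

```bash
python3 look.py 12; python3 - <<'E'
import cv2
a=cv2.imread('pics/side12.png'); cv2.imwrite('pics/s12.png',cv2.resize(a[95:235,235:375],None,fx=4.2,fy=4.2,interpolation=2))
E
```

```text
11.45 [ 0.019  0.728 -0.279  1.845 -0.142  0.543 -0.795] [571.8 153.8  99.9] [ 0.5 -1.7  0.3]
```

View pics/s12.png

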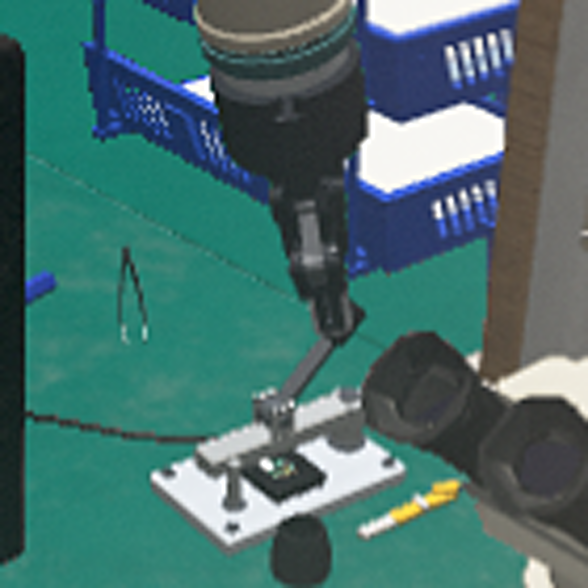

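Request:
arm_command([
  [0,0,0.2,-0.5,0,0,0],
  [0,0,0.3,-0.5,0,0,0],
  [0,0,0.3,-0.5,0,0,0],
  [0,0,0.3,-0.5,0,0,0],
  [0,0,0.3,-0.5,0,0,0],
  [0,0,0.3,-0.5,0,0,0],
  [0,0,0,0,0,0,0],
])

```text
clock: 12.13
eef_pos: [571.4, 169.9, 69.1]
tool_rot: [-2.408, 1.309, 1.576]
force: [0.5, -0.2, 0.5]
width: -0.3
```

```bash
python3 look.py 13; python3 - <<'E'
import cv2
a=cv2.imread('pics/side13.png'); cv2.imwrite('pics/s13.png',cv2.resize(a[95:235,235:375],None,fx=4.2,fy=4.2,interpolation=2))
E
```

```text
12.1333 [-0.014  0.779 -0.273  1.852 -0.143  0.481 -0.809] [571.4 169.9  69.1] [ 0.5 -0.2  0.5]
```

View pics/s13.png

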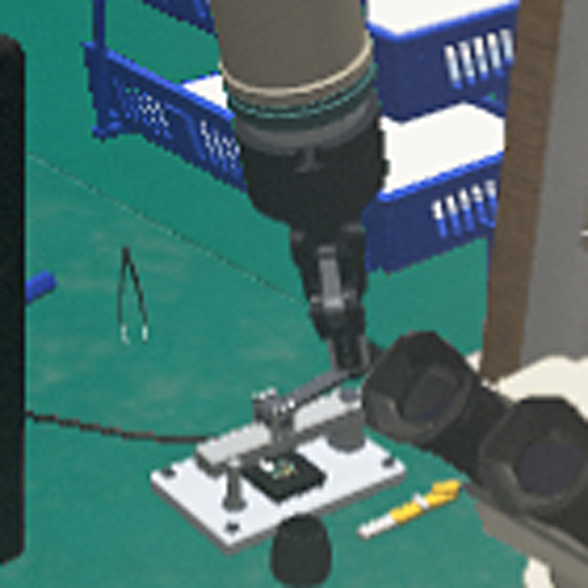

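Request:
arm_command([
  [0,0,0.1,-0.3,0,0,0],
  [0,0,0.1,-0.3,0,0,0],
  [0,0,0,-0.3,0,0,0],
  [0,0,0,-0.3,0,0,0],
  [0,0,0,0,0,0,0],
])

```text
clock: 12.65
eef_pos: [570.9, 172.1, 58.5]
tool_rot: [-2.406, 1.309, 1.578]
force: [-3.9, -1.0, 8.1]
width: 0.1
```

Request:
arm_command([
  [0,0,0,-0.3,0,0,0],
  [0,0,0,-0.3,0,0,0],
  [0,0,0,0,0,0,0],
])

```text
clock: 12.9
eef_pos: [571.2, 172.2, 57.2]
tool_rot: [-2.411, 1.308, 1.573]
force: [-12.3, -8.7, 45.9]
width: -0.3
```

```bash
python3 look.py 14; python3 - <<'E'
import cv2
a=cv2.imread('pics/side14.png'); cv2.imwrite('pics/s14.png',cv2.resize(a[95:235,235:375],None,fx=4.2,fy=4.2,interpolation=2))
E
```

```text
12.9 [-0.016  0.799 -0.274  1.857 -0.143  0.456 -0.806] [571.2 172.2  57.2] [-12.3  -8.7  45.9]
```

View pics/s14.png

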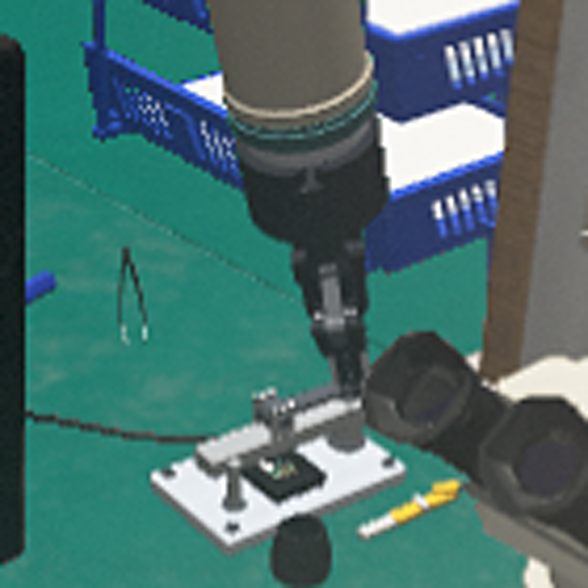

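Request:
arm_command([
  [0,0,0,0,0,0,0],
  [0,0,0,0,0,0,0],
  [0,0,0,0,0,0,0],
  [0,0,0,0.5,0,0,0],
  [0,0,0,0.5,0,0,0],
  [0,0,-0.5,1,0,0,0],
  [0,0,-1,2,0,0,0],
  [0,-1,-1,3,0,0,0],
  [0,-3,0,2.5,0,0,0],
  [0,-3,0,2,0,0,0],
  [0,-3.5,0,0,0,0,0],
  [0,-3.5,0,0,0,0,0],
  [0,0,0,0,0,0,0],
  [0,0,0,0,0,0,0],
])

```text
clock: 14.17
eef_pos: [430.0, 146.3, 167.4]
tool_rot: [-2.409, 1.31, 1.576]
force: [0.7, 0.3, -0.3]
width: 0.3
```

```bash
python3 look.py 15; python3 - <<'E'
from h import *
a=cv2.imread('pics/side15.png');b=cv2.imread('pics/top15.png')
x=cv2.resize(a[145:245,235:335],(400,400),interpolation=2);y=cv2.resize(b[195:295,160:260],(400,400),interpolation=2)
cv2.imwrite('pics/d15.png',np.hstack([x,y]))
for n in('side','top'):
    for l in('lever_tip','board','loupe','clip','screw_jar','solder_spool'):
        print(n,l,[(np.round(d['centre']).tolist(),round(d['conf'],2)) for d in ctrl.spot_in(l,n)[:1]])
E
```

```text
14.1667 [ 0.062  0.472 -0.353  2.166 -0.21   0.473 -0.794] [430.  146.3 167.4] [ 0.7  0.3 -0.3]
side lever_tip []
side board []
side loupe []
side clip [([636.0, 158.0, -0.0], 0.65)]
side screw_jar [([575.0, 113.0, 13.0], 0.73)]
side solder_spool [([670.0, -161.0, 41.0], 0.66)]
top lever_tip [([569.0, 159.0, 57.0], 0.68)]
top board [([551.0, 116.0, 21.0], 0.43)]
top loupe [([628.0, 77.0, 18.0], 0.85)]
top clip [([631.0, 168.0, 7.0], 0.68)]
top screw_jar [([661.0, -152.0, 47.0], 0.69)]
top solder_spool [([671.0, -50.0, 36.0], 0.96)]
```

View pics/d15.png

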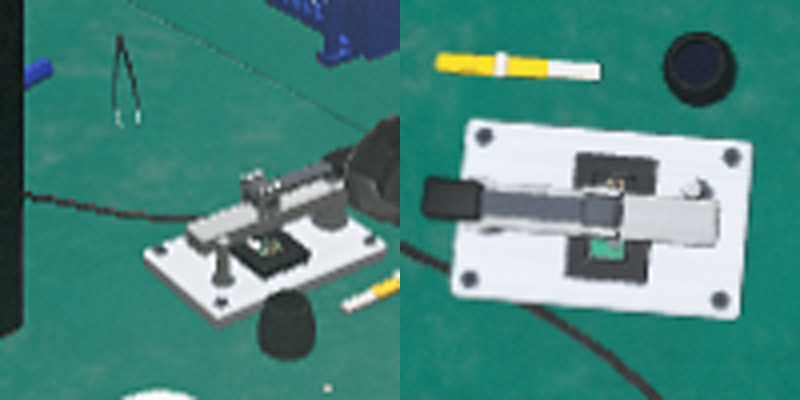

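```bash
python3 - <<'E'
from fit import *
p=np.array([565.955,122.246,-.111,0,2.374,.91])
for t in(0,.05):
  p[3]=t; o=off(p,'top')
  print(t,'end',((proj('top',sp(p,(0,104,44))-o)[0]-[160,195])*4).round())
p[3]=0
for a in(0,.1,.2):
    f=lambda l,h:(0,55-l*np.cos(a)+h*np.sin(a),53+l*np.sin(a)+h*np.cos(a))
    c=[((proj('top',sp(p,f(l,5))-off(p,'top'))[0]-[160,195])*4).round(1).tolist() for l in(51,64,77)]
    d=[((proj('side',sp(p,f(l,5))+off(p,'side'))[0]-[235,145])*4).round(1).tolist() for l in(51,64)]
    print(a,c,d)
a=cv2.imread('pics/side15.png'); cv2.imwrite('pics/s15.png',cv2.resize(a[175:215,275:335],None,fx=12,fy=12,interpolation=2))
E
```

```text
0 end [313. 212.]
0.05 end [312. 224.]
0 [[77.7, 189.0], [47.6, 186.3], [17.7, 183.7]] [[332.2, 162.3], [349.0, 156.0]]
0.1 [[77.3, 188.1], [46.6, 185.2], [16.0, 182.2]] [[331.7, 155.5], [348.6, 147.4]]
0.2 [[78.1, 187.3], [47.1, 184.1], [16.1, 180.9]] [[330.5, 149.1], [347.3, 139.3]]
```

View pics/s15.png

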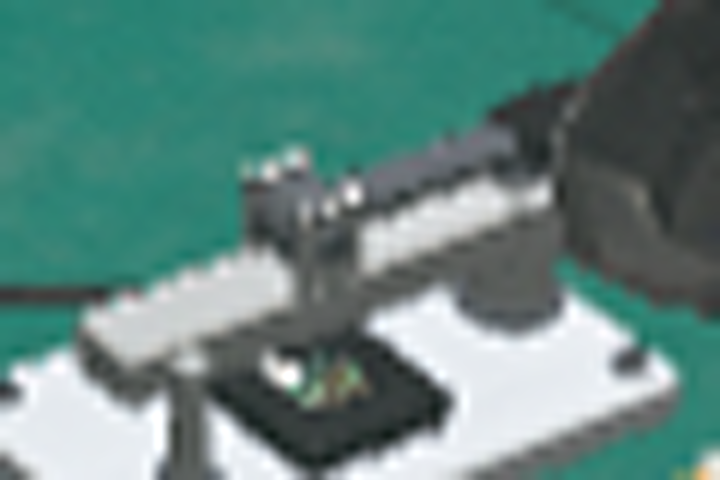

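```bash
python3 -c "
from cell import ctrl
print(ctrl.finish_job())"
```

```text
the job is handed in; nothing more can be done
None
```

The board is clamped. I pushed the strap round to the stop pin and then pushed the cam lever down to its hard stop, with the fingers shut throughout. I backed the arm clear and handed the job in at about 14.5 s; no verdict was reported.

- **Strap:** it came to rest against the pin at about 10 N. With the arm clear, the top picture put its end within about 0.01 rad of the stop.
- **Lever:** it ended against a firm stop at about 46 N. Both pictures then showed it level and lying along the strap.
- **Board and other things:** the part of the board that shows is still in its nest. In the top view the loupe, clip, jar and spool are within about 3 mm of where they were at the start.
- **Robot:** at the end the arm was clear of everything and the wrist force was near zero.

**Checks that failed or disagreed:**
- **Side-camera network:** in the last picture it missed the lever tip, board and loupe, and gave wrong places for the jar and spool.
- **Top-camera network:** it gave the board as 7 mm off its start position, but at a confidence of only 0.43 with the strap covering part of it. It also put the lever tip about 20 mm off along the strap. In both cases I went by the picture.
- **Pad force:** I could not measure how hard the pad presses on the board. I inferred it from the lever being fully down.

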